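# Load the sample kit tray in the microscopy lab, tall jar last

## Robot

A 6-joint arm with a two-finger parallel gripper is mounted at the origin on the work surface. World frame = base frame: x ahead of the robot, y to its left, z up, the work surface at z = 0. Lengths are in m, angles in rad, forces in N, time in s.
With the tool pointing down it reaches from about 0.25 to 0.775 m from the base axis. Payload 4 kg.
Tool frame: the origin (TCP) lies midway between the tips of the shut fingers; the grasp point (between the pads) lies 19 mm behind it; x points along the fingers, z is the direction in which the jaws open and shut, and the axes are right-handed (so a half turn about x gives the same grasp; the last joint's range is limited). The gripper opens to 94 mm and grips with 3 to 60 N. Pads are 16 mm wide; open, the fingers measure 119 mm over their backs; the gripper's body (75 mm by 177 mm) begins 78 mm behind the grasp point.
Start: joints at [-1.271, 0.087, 1.371, -0, 1.684, -0.103], TCP at [0.216, -0.506, 0.206] pointing down, gripper open.
Joint ranges: [-3.1, 3.1], [-0.76, 2.03], [0.27, 2.55], [-1.08, 4.22], [0.17, 2.65], [-2.57, 2.57]. Speed limits (rad/s): [2.79, 2.79, 3.14, 3.14, 3.14, 3.14].

## Interface

Orientations are given as a rotation vector (axis times angle).
In Python, from station import r, eyes, order, outline_of, place_of gives the robot as it stands.
- The arm moves only by the tool drive_tool, never from a script. Its argument "moves" is a list of rows, each a list of 7 numbers: the shift along the tool's x, y, z in m, then the turn, a rotation vector about the tool's x, y, z in rad, then the finger opening in m, from 0 to 0.094. A call has 1 to 12 rows; each row is the pose to reach, as a shift and turn from the pose commanded when the call began, along the tool's axes at that moment; what a row does not reach only later rows make up. A row lasts 1/8 s, in which the tool goes at most 62.5 mm and 10.7 degrees, less where a joint would pass 70% of its speed; a pose out of reach is approached as far as the arm can. A call with a gripper value outside its range is refused whole. The fingers move at their own pace and stop on an object; "force" is the grip in N (left out, the last holds). Time passes only in rows, so rows that repeat a pose let the fingers close. It gives the time, the measured TCP pose, the force and the opening at its end, in the units of the state.
- r.read_state(): the state, without advancing time (a new reading comes with each control period).
- eyes.read_camera(name): name is "side" or "top"; returns the picture (400x640x3 uint8, blue, green, red); there is no depth.
- eyes.calibration(name): a dict with "fx", "fy", "cx", "cy" (pixels), "extrinsics" (4x4, takes a point from world to camera coordinates). Camera axes: x right, y down, z forward; pixel columns grow to the right and rows downward; lengths in m; the calibration is good to about 2 mm. A picture is of the moment at which its call begins. calibration takes no time and is no camera call.
- order.job_done(): hands the job in, once; it reports no verdict.
Trained networks look in the newest picture that a camera, given by its name, has taken for a name from the list of things; names that differ only in an ending like _2 or _b are one class to them, and where a whole thing is asked for, a point or a joint stands for the part that bears it (a point fixed in the world has none). Each returns a list of dicts, best first, with "score" (0 to 1); they miss things now and then, are a little off and sometimes report something else, mostly with a low value. They report only what shows in the picture. A call takes as long as a camera call. They do not tell look-alikes from the thing itself.
- outline_of(camera, label): "region" (400x640 bool, what is visible of it) and "rect" ([left, top, right, bottom] in pixels, round what is visible of it).
- place_of(camera, label): "pixel" ([column, row] in pixels: a listed point, or the origin of a listed thing).
The state is a dict: "time_s": time; "q": joint angles; "qd": joint speeds; "joint_efforts": joint torques, N m; "tcp_pos": TCP position; "orientation": TCP orientation; "contact_force": force on the tool from outside, world axes, zero at the start; "ft_torque": the same for the moment, N m; "finger_gap": finger opening in m.
Only numpy, scipy, OpenCV 4.12 (cv2) and the standard library are available. Lean on these libraries where they do the work, as an engineer would, in place of code of your own. Each camera call takes 0.05 s, during which the arm holds its last target.

## Task

Load the grey kit tray on the lab desk, low part first so that nothing tall gets in the way: stand the round black ore mount in the tray's small well, then, last, the tall sample jar in the large well. Set both down gently, upright and flat on the floors of their wells, without dropping them, and leave the short jar where it stands.

Things in the scene. Friction and masses are not known exactly. Their poses are not given: they have to be found in the camera images.
- mount (a point): The ore mount: an upright black resin cylinder, 36 mm in diameter and 30 mm high, with a shiny grey ore face on top; loose, about 0.06 kg, standing on the desk. The point is its centre, 15 mm above its underside; z is its axis, up.
- tall_jar (a point): The tall sample jar: a closed upright cylinder 54 mm in diameter and 100 mm high, filled with brown-grey grit, white lid on top (fixed, as wide as the jar); loose, about 0.2 kg, standing on the desk. The point is its centre, 50 mm above its underside; z is its axis, up. Grip it in its upper half, so that the gripper's body clears the lid.
- short_jar (a point): The short jar, to be left alone: like the tall jar, 54 mm in diameter, but only 55 mm high. The point is its centre, 27.5 mm above its underside. The mount, both jars and a 52 mm black box with a rock (not listed) stand on the desk in four places, two left and two right of the tray, at least 130 mm apart; which is where varies.
- tray: The kit tray: a grey slab fixed to the desk, 84 (its x) by 138 (its y) by 12 mm high, turned any way about z (up). Origin: centre of its underside, at desk height. Two round wells, 8 mm deep, dark floors 4 mm above the desk: the large one (for the jar), 66 mm in diameter, at x 0, y +27 mm in the tray's axes; the small one (for the mount), 48 mm in diameter, at x 0, y -35 mm.
Not all that is in view belongs to the job. Leave any green look-alike of the part that bears mount alone.

How it is judged:
By the outcome, as a careful person would: the job done as asked, in the order asked, and still so for the second after the job is handed in, with the robot touching nothing.
It also fails if it takes over 56 s, if anything falls off the work surface, if the arm or the gripper's body presses on something with over 40 N, if the wrist force passes 120 N, or if a joint passes its speed limit or range.

## Working session

There is one attempt and no reset: what is moved stays moved. The work goes in short steps, Python scripts to look and compute and a tool call to move; the robot and the scene stay as the last step left them, time stands still between calls to the robot, and variables do not carry over. Pictures are saved under pics/ and viewed, and the job is handed in when it is done.

Besides the shell and the picture viewer there is one more tool, called after "Call:" by a JSON object that holds its "fn" and its "kwargs", one argument or row to a line. drive_tool: Moves the arm, as the interface text tells. Its arguments: {"type":"object","properties":{"moves":{"type":"array","items":{"type":"array","items":{"type":"number"}}},"force":{"type":"number"}},"required":["moves"]}

```bash
ls; mkdir -p pics; python3 - <<'E'
from station import r,eyes,order
import cv2,numpy as np
np.set_printoptions(precision=4,suppress=True)
s=r.read_state();print(s)
for n in("side","top"):
    im=eyes.read_camera(n);cv2.imwrite(f"pics/{n}0.png",im)
    c=eyes.calibration(n);print(n,c)
E
```

```text
pics
{'time_s': 0.0, 'q': array([-1.2711,  0.088 ,  1.3722, -0.    ,  1.6836, -0.1031]), 'qd': array([-0.0008,  0.0015, -0.0003,  0.0015, -0.002 , -0.0007]), 'joint_efforts': array([  0.0008, -34.0182, -30.2424,   0.072 ,   0.0332,  -0.0002]), 'tcp_pos': array([ 0.2154, -0.5055,  0.2043]), 'orientation': array([ 0.909 ,  1.375 , -0.9067]), 'contact_force': array([-0.4154, -0.1626,  0.3472]), 'ft_torque': array([-0.0036, -0.0168, -0.0061]), 'finger_gap': 0.0941063704299649}
side {'fx': 487.51373588025433, 'fy': 487.51373588025433, 'cx': 321.6769275164946, 'cy': 201.722715756511, 'extrinsics': array([[-0.9352, -0.3534, -0.0224,  0.5105],
       [-0.1816,  0.5329, -0.8265,  0.154 ],
       [ 0.304 , -0.7688, -0.5625,  0.8859],
       [ 0.    ,  0.    ,  0.    ,  1.    ]])}
top {'fx': 400.26600359612513, 'fy': 400.26600359612513, 'cx': 322.69708393038724, 'cy': 202.35056211581977, 'extrinsics': array([[-0.0415, -0.9991, -0.0051,  0.0239],
       [-0.9753,  0.0417, -0.2169,  0.528 ],
       [ 0.2169, -0.004 , -0.9762,  0.7792],
       [ 0.    ,  0.    ,  0.    ,  1.    ]])}
```

View pics/top0.png

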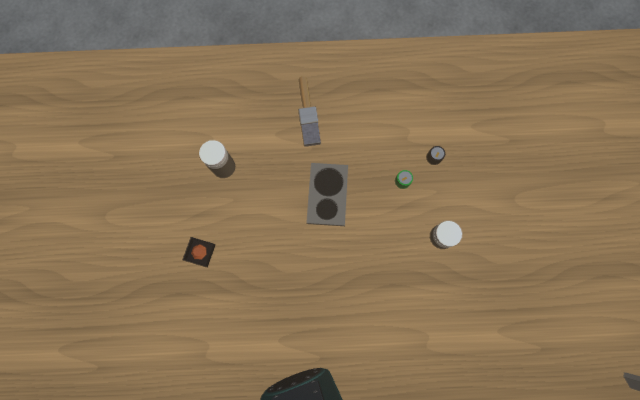

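View pics/side0.png

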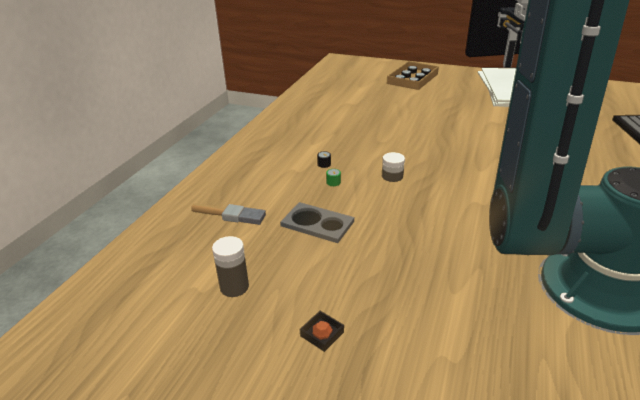

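The top view shows these candidates for the mount:
- the black cylinder with a grey face at (437,154), which matches the description
- the green look-alike at (404,179), to be left alone
- the black box with a rock at (199,252)

The taller white lid at (214,155) is the tall jar and (448,234) is the short jar. The tray is at (327,194), with the large well at the top (328,182) and the small one at (327,209). Next I'll measure and check a crop.

```bash
cat > h.py <<'E'
from station import r,eyes,order,outline_of,place_of
import cv2,numpy as np
from scipy.spatial.transform import Rotation as R
from scipy.optimize import least_squares
np.set_printoptions(precision=4,suppress=True)
def onplane(cam,px,z):
    c=eyes.calibration(cam);E=c["extrinsics"]
    d=E[:3,:3].T@np.array([(px[0]-c["cx"])/c["fx"],(px[1]-c["cy"])/c["fy"],1.])
    o=-E[:3,:3].T@E[:3,3]
    return o+d*(z-o[2])/d[2]
def proj(cam,P):
    c=eyes.calibration(cam);E=c["extrinsics"]
    p=E[:3,:3]@np.asarray(P,float)+E[:3,3]
    return np.array([c["fx"]*p[0]/p[2]+c["cx"],c["fy"]*p[1]/p[2]+c["cy"]])
E
python3 - <<'E'
from h import *
for cam in("top","side"):
    im=eyes.read_camera(cam)
    for n,z in(("mount",.015),("tall_jar",.05),("short_jar",.0275),("tray",0.)):
        for d in place_of(cam,n)[:3]:
            print(cam,n,round(d["score"],2),np.array(d["pixel"]),onplane(cam,d["pixel"],z)[:2])
    if cam=="top":
        a=cv2.resize(im[130:200,385:465],None,fx=5,fy=5,interpolation=cv2.INTER_CUBIC)
        b=cv2.resize(im[155:235,290:365],None,fx=5,fy=5,interpolation=cv2.INTER_CUBIC)
        h=max(a.shape[0],b.shape[0]);o=np.zeros((h,a.shape[1]+b.shape[1],3),np.uint8)
        o[:a.shape[0],:a.shape[1]]=a;o[:b.shape[0],a.shape[1]:]=b;cv2.imwrite("pics/crop1.png",o)
print(r.read_state()["time_s"])
E
```

```text
top mount 0.73 [401.8 175. ] [ 0.5931 -0.1776]
top mount 0.49 [437.3 153. ] [ 0.6412 -0.262 ]
top tall_jar 0.75 [216.7 161.7] [0.6301 0.2271]
top short_jar 0.58 [446.7 240.2] [ 0.4419 -0.2579]
top tray 0.95 [325.6 192.2] [ 0.5645 -0.0061]
side mount 0.66 [324.4 159.8] [ 0.6339 -0.2539]
side mount 0.53 [332.5 177.4] [ 0.5845 -0.1782]
side tall_jar 0.88 [231.3 265.3] [0.6358 0.2209]
side tray 0.95 [319. 224.] [ 0.5554 -0.0087]
side tray 0.45 [231.9 267. ] [0.6663 0.1773]
0.6
```

View pics/crop1.png

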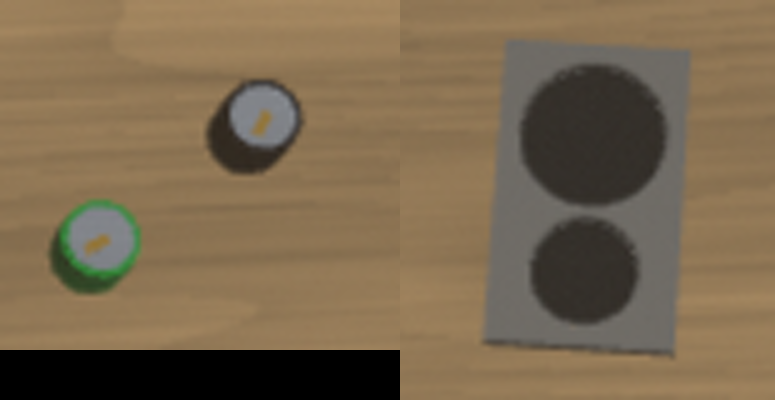

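```bash
cat > meas.py <<'E'
from h import *
SS=4
def cyl(x,y,rad,z0,z1):
    t=np.linspace(0,2*np.pi,60)
    return [(x+rad*np.cos(a),y+rad*np.sin(a),z) for a in t for z in(z0,z1)]
def box(x,y,yaw):
    c,s=np.cos(yaw),np.sin(yaw)
    return [(x+c*a-s*b,y+s*a+c*b,z) for a in(-.042,.042) for b in(-.069,.069) for z in(0,.012)]
def render(cam,pts,win):
    u=np.array([proj(cam,p) for p in pts])
    q=((u-[win[0],win[1]]+.5)*SS-.5)
    m=np.zeros(((win[3]-win[1])*SS,(win[2]-win[0])*SS),np.uint8)
    cv2.fillConvexPoly(m,cv2.convexHull(np.round(q*16).astype(np.int32)),1,shift=4)
    return cv2.resize(m.astype(np.float32),None,fx=1/SS,fy=1/SS,interpolation=cv2.INTER_AREA)
def fit(cam,im,f,p0,marg=12):
    from scipy.optimize import minimize
    u=np.array([proj(cam,p) for p in f(*p0)])
    a=np.floor(u.min(0)).astype(int)-marg;b=np.ceil(u.max(0)).astype(int)+marg
    win=[max(a[0],0),max(a[1],0),min(b[0],640),min(b[1],400)]
    hsv=cv2.cvtColor(im,cv2.COLOR_BGR2HSV)[win[1]:win[3],win[0]:win[2]].astype(int)
    wood=((hsv[...,0]>8)&(hsv[...,0]<28)&(hsv[...,1]>75)&(hsv[...,2]>75))
    m=(~wood).astype(np.uint8)
    n,l,st,ce=cv2.connectedComponentsWithStats(m)
    mm=render(cam,f(*p0),win)
    k=max(range(1,n),key=lambda i:mm[l==i].sum())
    m=(l==k).astype(np.float32)
    m=cv2.morphologyEx(m,cv2.MORPH_CLOSE,np.ones((3,3)))
    sc=np.array([.01,.01,.1][:len(p0)])
    g=lambda v:np.abs(render(cam,f(*(np.array(p0)+v*sc)),win)-m).sum()
    o=minimize(g,np.zeros(len(p0)),method="Nelder-Mead",options=dict(initial_simplex=np.vstack([np.zeros(len(p0)),np.eye(len(p0))])-.3,xatol=.005,fatol=.05))
    return np.array(p0)+o.x*sc,o.fun,m.sum()
E
cat > m1.py <<'E'
from meas import *
import sys
for cam in("top","side"):
    im=eyes.read_camera(cam)
    for n,f,p0 in(("mount",lambda x,y:cyl(x,y,.018,0,.03),[.636,-.258]),("green",lambda x,y:cyl(x,y,.018,0,.03),[.588,-.178]),
      ("tall",lambda x,y:cyl(x,y,.027,0,.1),[.632,.224]),("short",lambda x,y:cyl(x,y,.027,0,.055),[.442,-.258]),("tray",box,[.56,-.007,-.05])):
        print(cam,n,*fit(cam,im,f,p0))
    hsv=cv2.cvtColor(im,cv2.COLOR_BGR2GRAY);m=(hsv<75).astype(np.uint8)
    n,l,st,ce=cv2.connectedComponentsWithStats(m)
    for i in range(1,n):
        p=onplane(cam,ce[i],.010)
        if st[i][4]>60 and np.hypot(p[0]-.56,p[1])<.08: print(cam,"well",st[i],ce[i],onplane(cam,ce[i],.012)[:2],onplane(cam,ce[i],.004)[:2])
E
python3 m1.py
```

```text
Traceback (most recent call last):
  File "m1.py", line 7, in <module>
    print(cam,n,*fit(cam,im,f,p0))
                 ~~~^^^^^^^^^^^^^
  File "meas.py", line 30, in fit
    o=minimize(g,np.zeros(len(p0)),method="Nelder-Mead",options=dict(initial_simplex=np.vstack([np.zeros(len(p0)),np.eye(len(p0))])-.3,xatol=.005,fatol=.05))
  File "meas.py", line 29, in <lambda>
    g=lambda v:np.abs(render(cam,f(*(np.array(p0)+v*sc)),win)-m).sum()
                      ~~~~~~^^^^^^^^^^^^^^^^^^^^^^^^^^^^^^^^^
  File "meas.py", line 10, in render
    u=np.array([proj(cam,p) for p in pts])
                ~~~~^^^^^^^
  File "h.py", line 12, in proj
    c=eyes.calibration(cam);E=c["extrinsics"]
ValueError: time passes only in moves, steps and waits
```

```bash
sed -i 's/^def onplane/CAL={n:eyes.calibration(n) for n in("side","top")}\ndef onplane/; s/c=eyes.calibration(cam)/c=CAL[cam]/' h.py; python3 m1.py; python3 -c "
from h import *
print(r.read_state()['time_s'])"
```

```text
top mount [ 0.6365 -0.2569] 34.6875 253.0
top green [ 0.5833 -0.1806] 16.75 268.0
top tall [0.636  0.2253] 127.375 846.0
top short [ 0.4543 -0.2569] 47.0625 695.0
top tray [ 0.5591 -0.0093  1.4626] 57.3125 2340.0
top well [314 168  29  28 646] [328.1734 181.6765] [ 0.5855 -0.0127] [ 0.5877 -0.0129]
top well [316 199  22  21 356] [326.3989 208.8427] [ 0.5238 -0.006 ] [ 0.5254 -0.0061]
side mount [ 0.6369 -0.2574] 30.875 188.0
side green [ 0.584  -0.1802] 10.625 244.0
side tall [0.6364 0.2217] 137.0 1644.0
side short [ 0.4543 -0.2597] 67.5 556.0
side tray [ 0.5605 -0.0102  1.465 ] 76.875 1732.0
side well [292 209  29  16 366] [305.8852 216.8142] [ 0.5858 -0.009 ] [ 0.5903 -0.019 ]
side well [322 220  21  10 169] [331.6627 224.5207] [ 0.5231 -0.0009] [ 0.5268 -0.0109]
0.75
```

```bash
cat > go.py <<'E'
from h import *
import sys
s=r.read_state();M=R.from_rotvec(s["orientation"]).as_matrix()
print(s["time_s"],s["tcp_pos"],s["finger_gap"],s["contact_force"],s["q"]);print(M)
for a in sys.argv[1:]:
    t=np.array(eval(a));print(a,M.T@(t-s["tcp_pos"]))
E
python3 go.py "(.6367,-.257,.08)" "(.6367,-.257,.0105)"
```

```text
0.75 [ 0.2156 -0.506   0.2055] 0.09421774638935744 [-0.5893 -0.6844  0.5744] [-1.2711  0.0872  1.3707 -0.      1.6836 -0.1031]
[[ 0.      0.92    0.392 ]
 [-0.0002  0.392  -0.92  ]
 [-1.     -0.      0.0002]]
(.6367,-.257,.08) [ 0.1255  0.485  -0.0641]
(.6367,-.257,.0105) [ 0.195   0.485  -0.0641]
```

Call:
{"fn": "drive_tool", "kwargs": {
  "moves": [
    [0,0.06,-0.008,0,0,0,0.065],
    [0,0.12,-0.016,0,0,0,0.065],
    [0.01,0.18,-0.024,0,0,0,0.065],
    [0.02,0.24,-0.032,0,0,0,0.065],
    [0.04,0.3,-0.04,0,0,0,0.065],
    [0.06,0.355,-0.047,0,0,0,0.065],
    [0.08,0.405,-0.053,0,0,0,0.065],
    [0.1,0.45,-0.06,0,0,0,0.065],
    [0.11,0.475,-0.063,0,0,0,0.065],
    [0.125,0.485,-0.064,0,0,0,0.065],
    [0.125,0.485,-0.064,0,0,0,0.065],
    [0.125,0.485,-0.064,0,0,0,0.065]
  ]
}}

```text
time_s: 2.25
tcp_pos: [0.6361, -0.258, 0.081]
orientation: [0.908, 1.372, -0.909]
contact_force: [-0.3, -0.8, 0.6]
finger_gap: 0.0652
```

```bash
python3 go.py "(.6367,-.257,.0105)"; python3 - <<'E'
from h import *
for cam,(a,b,c,d) in(("top",(90,210,370,500)),("side",(90,220,260,410))):
    im=eyes.read_camera(cam)
    cv2.imwrite(f"pics/m_{cam}.png",cv2.resize(im[a:b,c:d],None,fx=4,fy=4,interpolation=cv2.INTER_CUBIC))
E
```

```text
2.25 [ 0.6361 -0.258   0.081 ] 0.06524088350975547 [-0.2886 -0.7937  0.6374] [-0.4677  0.4377  1.1873 -0.0005  1.5161  0.7016]
[[ 0.0002  0.9204  0.3909]
 [-0.0006  0.3909 -0.9204]
 [-1.     -0.0001  0.0007]]
(.6367,-.257,.0105) [ 0.0705  0.001  -0.0007]
```

View pics/m_top.png

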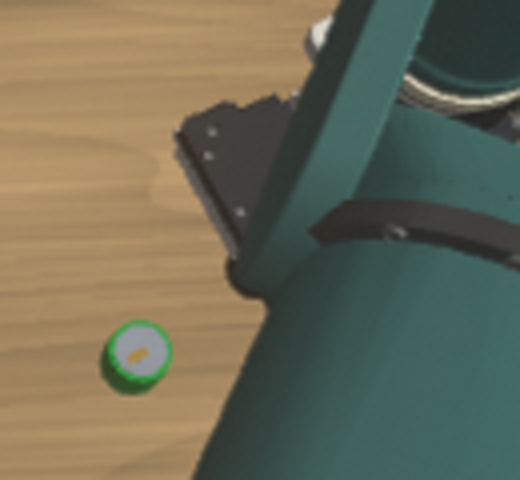

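View pics/m_side.png

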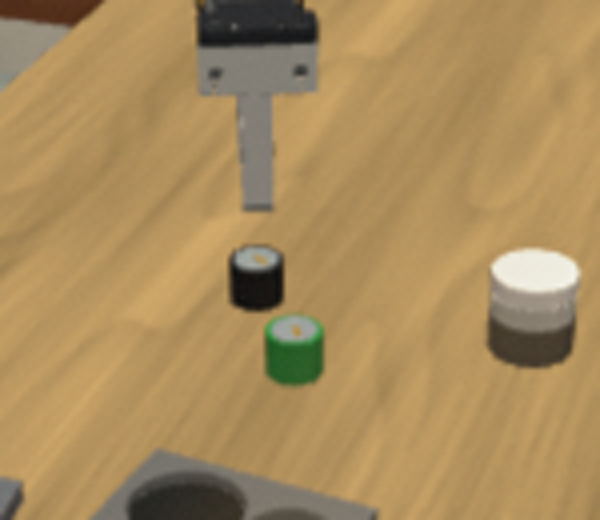

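The side crop shows the fingers above the black mount (about (324,158) in the full picture) and the green one clear in front of it. Descend and grip.

Call:
{"fn": "drive_tool", "kwargs": {
  "moves": [
    [0.03,0.001,-0.001,0,0,0,0.065],
    [0.055,0.001,-0.001,0,0,0,0.065],
    [0.066,0.001,-0.001,0,0,0,0.065],
    [0.07,0.001,-0.001,0,0,0,0.065],
    [0.07,0.001,-0.001,0,0,0,0.065],
    [0.07,0.001,-0.001,0,0,0,0.03],
    [0.07,0.001,-0.001,0,0,0,0.03],
    [0.07,0.001,-0.001,0,0,0,0.03],
    [0.07,0.001,-0.001,0,0,0,0.03],
    [0.07,0.001,-0.001,0,0,0,0.03],
    [0.07,0.001,-0.001,0,0,0,0.03]
  ],
  "force": 15
}}

```text
time_s: 3.72
tcp_pos: [0.6375, -0.2558, 0.0109]
orientation: [0.907, 1.373, -0.907]
contact_force: [-0.1, 0.0, 2.1]
finger_gap: 0.0354
```

```bash
python3 go.py "(.525,-.006,.08)"
```

```text
3.725 [ 0.6375 -0.2558  0.0109] 0.03540473297984815 [-0.09    0.0266  2.0638] [-0.4641  0.4874  1.2618 -0.0001  1.3917  0.7039]
[[ 0.0006  0.92    0.392 ]
 [-0.0004  0.392  -0.92  ]
 [-1.      0.0004  0.0006]]
(.525,-.006,.08) [-0.0693 -0.0055 -0.2738]
```

Call:
{"fn": "drive_tool", "kwargs": {
  "moves": [
    [-0.02,0,0,0,0,0,0.03],
    [-0.06,0,0,0,0,0,0.03],
    [-0.09,0,-0.03,0,0,0,0.03],
    [-0.09,-0.001,-0.07,0,0,0,0.03],
    [-0.09,-0.002,-0.12,0,0,0,0.03],
    [-0.09,-0.003,-0.17,0,0,0,0.03],
    [-0.09,-0.004,-0.21,0,0,0,0.03],
    [-0.08,-0.005,-0.245,0,0,0,0.03],
    [-0.07,-0.0055,-0.265,0,0,0,0.03],
    [-0.06,-0.0055,-0.274,0,0,0,0.03],
    [-0.06,-0.0055,-0.274,0,0,0,0.03],
    [-0.06,-0.0055,-0.274,0,0,0,0.03]
  ]
}}

```text
time_s: 5.22
tcp_pos: [0.5254, -0.0067, 0.0706]
orientation: [0.908, 1.372, -0.908]
contact_force: [-0.4, -0.5, -0.8]
finger_gap: 0.0358
```

```bash
python3 go.py "(.525,-.006,.0145)"; python3 - <<'E'
from h import *
im=eyes.read_camera("side")
cv2.imwrite(f"pics/p_side.png",cv2.resize(im[130:260,250:400],None,fx=4,fy=4,interpolation=cv2.INTER_CUBIC))
E
```

```text
5.225 [ 0.5254 -0.0067  0.0706] 0.03577773289602999 [-0.3568 -0.5221 -0.8012] [-0.1203  0.0993  1.6296 -0.0005  1.4122  1.0488]
[[ 0.0004  0.9204  0.3911]
 [-0.0006  0.3911 -0.9204]
 [-1.      0.0002  0.0007]]
(.525,-.006,.0145) [ 0.0561 -0.0001 -0.0008]
```

View pics/p_side.png

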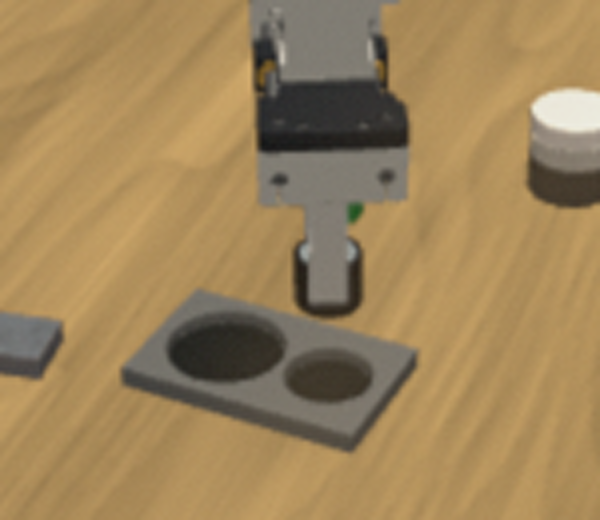

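The mount hangs upright at about (332,203), above the small well at (332,224). Lower it in slow steps.

Call:
{"fn": "drive_tool", "kwargs": {
  "moves": [
    [0.02,0,-0.0005,0,0,0,0.03],
    [0.036,0,-0.0005,0,0,0,0.03],
    [0.044,0,-0.0005,0,0,0,0.03],
    [0.049,0,-0.0005,0,0,0,0.03],
    [0.052,0,-0.0005,0,0,0,0.03],
    [0.0535,0,-0.0005,0,0,0,0.03],
    [0.0545,0,-0.0005,0,0,0,0.03],
    [0.0545,0,-0.0005,0,0,0,0.03]
  ]
}}

```text
time_s: 6.28
tcp_pos: [0.5247, -0.0053, 0.0162]
orientation: [0.908, 1.373, -0.907]
contact_force: [-0.3, 0.1, 0.1]
finger_gap: 0.0358
```

```bash
python3 go.py "(.525,-.006,.0145)"; python3 - <<'E'
from h import *
for i in range(2):
    im=eyes.read_camera("side"); s=r.read_state();print(s["tcp_pos"],s["contact_force"])
cv2.imwrite(f"pics/p_side2.png",cv2.resize(im[150:260,260:390],None,fx=5,fy=5,interpolation=cv2.INTER_CUBIC))
E
```

```text
6.275 [ 0.5247 -0.0053  0.0162] 0.03579528004152945 [-0.2769  0.072   0.1275] [-0.1181  0.1485  1.6912 -0.0001  1.3015  1.0498]
[[ 0.0005  0.9199  0.3921]
 [-0.0001  0.3921 -0.9199]
 [-1.      0.0004  0.0003]]
(.525,-.006,.0145) [ 0.0017 -0.      0.0007]
[ 0.5247 -0.0053  0.0162] [ 0.117   0.0064 -0.4682]
[ 0.5247 -0.0053  0.0162] [0.1012 0.3714 0.0172]
```

View pics/p_side2.png

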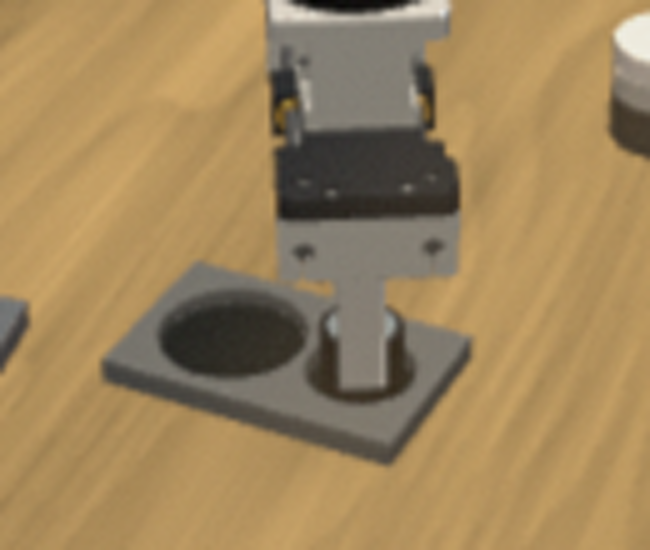

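In the well and centred at about (332,222), with no contact yet. Creep down about 2 mm and watch the force.

Call:
{"fn": "drive_tool", "kwargs": {
  "moves": [
    [0.0005,0,0,0,0,0,0.03],
    [0.001,0,0,0,0,0,0.03],
    [0.0015,0,0,0,0,0,0.03],
    [0.0015,0,0,0,0,0,0.03]
  ]
}}

```text
time_s: 6.88
tcp_pos: [0.5246, -0.0053, 0.0148]
orientation: [0.908, 1.373, -0.908]
contact_force: [-1.3, 0.5, 1.5]
finger_gap: 0.0356
```

Call:
{"fn": "drive_tool", "kwargs": {
  "moves": [
    [0.0004,0,0,0,0,0,0.03],
    [0.0007,0,0,0,0,0,0.03],
    [0.0007,0,0,0,0,0,0.03]
  ]
}}

```text
time_s: 7.25
tcp_pos: [0.5246, -0.0053, 0.0148]
orientation: [0.907, 1.373, -0.907]
contact_force: [-2.7, 0.1, 6.6]
finger_gap: 0.0357
```

The force has risen to 6.6 N without further descent, so the mount is on the floor. Release and go up.

Call:
{"fn": "drive_tool", "kwargs": {
  "moves": [
    [0.0002,0,0,0,0,0,0.037],
    [0.0002,0,0,0,0,0,0.042],
    [0,0,0,0,0,0,0.05],
    [0,0,0,0,0,0,0.06],
    [0,0,0,0,0,0,0.06],
    [-0.01,0,0,0,0,0,0.06],
    [-0.03,0,0,0,0,0,0.06],
    [-0.08,0,0,0,0,0,0.07],
    [-0.14,0,0,0,0,0,0.08],
    [-0.17,0,0,0,0,0,0.085],
    [-0.17,0,0,0,0,0,0.085]
  ]
}}

```text
time_s: 8.62
tcp_pos: [0.5265, -0.0055, 0.1878]
orientation: [0.909, 1.366, -0.904]
contact_force: [0.1, -0.4, -0.3]
finger_gap: 0.0848
```

```bash
python3 go.py "(.6362,.2235,.16)" ; python3 - <<'E'
from h import *
im=eyes.read_camera("side")
cv2.imwrite(f"pics/p_side3.png",cv2.resize(im[150:260,260:390],None,fx=5,fy=5,interpolation=cv2.INTER_CUBIC))
E
```

```text
8.625 [ 0.5265 -0.0055  0.1878] 0.08483057790883454 [ 0.0974 -0.4076 -0.2806] [-0.1181  0.0327  1.4629 -0.0001  1.6378  1.0498]
[[ 0.008   0.9199  0.392 ]
 [-0.001   0.3921 -0.9199]
 [-1.      0.007   0.0041]]
(.6362,.2235,.16) [ 0.0285  0.1905 -0.1678]
```

View pics/p_side3.png

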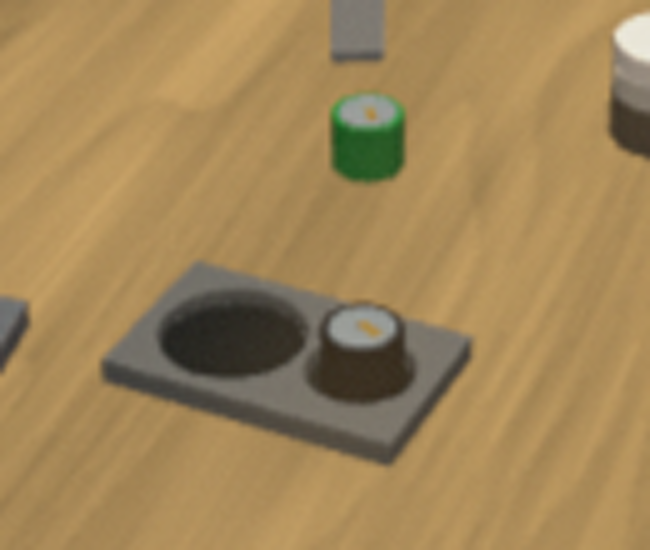

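Mount stands upright, centred in the small well (332,220). Now the tall jar.

Call:
{"fn": "drive_tool", "kwargs": {
  "moves": [
    [0,0.02,-0.0176,0,0,0,0.085],
    [0,0.05,-0.044,0,0,0,0.085],
    [0,0.08,-0.07,0,0,0,0.085],
    [0,0.115,-0.101,0,0,0,0.085],
    [0,0.15,-0.132,0,0,0,0.085],
    [0.01,0.175,-0.154,0,0,0,0.085],
    [0.025,0.19,-0.168,0,0,0,0.085],
    [0.03,0.1905,-0.168,0,0,0,0.085],
    [0.03,0.1905,-0.168,0,0,0,0.085],
    [0.03,0.1905,-0.168,0,0,0,0.085]
  ]
}}

```text
time_s: 9.93
tcp_pos: [0.634, 0.2227, 0.1545]
orientation: [0.909, 1.372, -0.908]
contact_force: [-0.7, 0.8, 0.7]
finger_gap: 0.085
```

```bash
python3 go.py "(.6362,.2235,.055)"; python3 - <<'E'
from h import *
im=eyes.read_camera("side")
cv2.imwrite(f"pics/j_side.png",cv2.resize(im[140:320,140:340],None,fx=3,fy=3,interpolation=cv2.INTER_CUBIC))
E
```

```text
9.925 [0.634  0.2227 0.1545] 0.08503037213184225 [-0.6702  0.7758  0.7075] [ 0.2537  0.3733  1.1276 -0.0004  1.6399  1.4231]
[[ 0.0009  0.9205  0.3906]
 [-0.0002  0.3906 -0.9205]
 [-1.      0.0008  0.0005]]
(.6362,.2235,.055) [0.0995 0.0022 0.0001]
```

View pics/j_side.png

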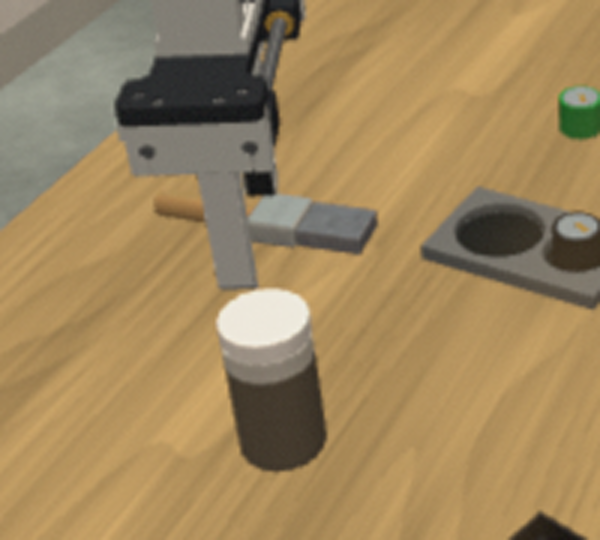

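```bash
python3 - <<'E'
from h import *
t=np.array([.634,.2227,.1545]);z=np.array([.3906,-.9205,0])
for w in(.0425,.055):print(proj("side",t-z*w))
print(proj("side",[.6362,.2235,.1]),proj("side",[.6362,.2217,.1]),proj("side",[.6362,.2253,.1]))
im=cv2.imread("pics/side0.png");g=(im.min(2)>120).astype(np.uint8)[225:275,205:255]
print([ (p-0) for p in np.argwhere(g).min(0)+[225,205]],np.argwhere(g).max(0)+[225,205])
E
```

```text
[220.537  235.0683]
[219.5029 239.9274]
[226.7463 244.6352] [227.2642 244.0171] [226.2268 245.2553]
[np.int64(236), np.int64(212)] [261 243]
```

```bash
python3 - <<'E'
from meas import *
im=cv2.imread("pics/side0.png");tp=cv2.imread("pics/top0.png")
o=[]
for cam,i,w in(("side",im,(195,225,265,305)),("top",tp,(190,130,250,190))):
    c=cv2.resize(i[w[1]:w[3],w[0]:w[2]],None,fx=5,fy=5,interpolation=cv2.INTER_CUBIC)
    for z in(0,.1):
        p=np.array([proj(cam,q) for q in cyl(.6362,.2235,.027,z,z)])
        cv2.polylines(c,[np.round((p-[w[0],w[1]]+.5)*5).astype(np.int32)],True,(0,0,255),1)
    o.append(np.pad(c,((0,400-c.shape[0]),(0,0),(0,0))))
cv2.imwrite("pics/ov1.png",np.hstack(o))
E
```

```text
(no output)
```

View pics/ov1.png

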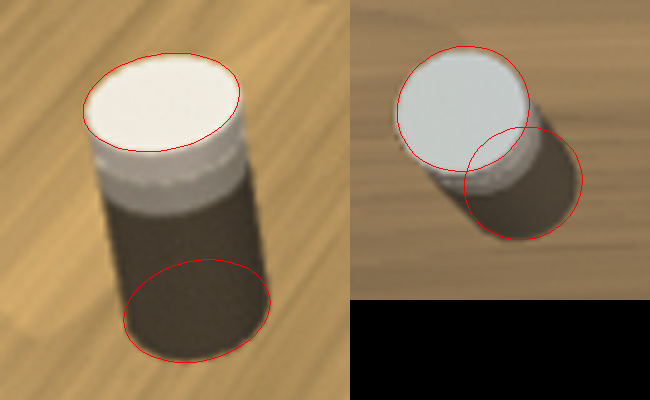

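Call:
{"fn": "drive_tool", "kwargs": {
  "moves": [
    [0.02,0.001,0,0,0,0,0.085],
    [0.045,0.0015,0,0,0,0,0.085],
    [0.07,0.0015,0,0,0,0,0.085],
    [0.09,0.0015,0,0,0,0,0.085],
    [0.102,0.0015,0,0,0,0,0.085],
    [0.106,0.0015,0,0,0,0,0.085],
    [0.106,0.0015,0,0,0,0,0.085],
    [0.106,0.0015,0,0,0,0,0.06],
    [0.106,0.0015,0,0,0,0,0.048],
    [0.106,0.0015,0,0,0,0,0.048],
    [0.106,0.0015,0,0,0,0,0.048],
    [0.106,0.0015,0,0,0,0,0.048]
  ],
  "force": 20
}}

```text
time_s: 11.48
tcp_pos: [0.6355, 0.2246, 0.0481]
orientation: [0.908, 1.373, -0.907]
contact_force: [-0.4, 0.5, 1.6]
finger_gap: 0.0541
```

```bash
python3 go.py; python3 - <<'E'
from h import *
im=eyes.read_camera("side")
cv2.imwrite(f"pics/j_side2.png",cv2.resize(im[140:320,140:340],None,fx=3,fy=3,interpolation=cv2.INTER_CUBIC))
E
```

```text
11.475 [0.6355 0.2246 0.0481] 0.05405329196496201 [-0.427   0.5129  1.6162] [ 0.2556  0.4318  1.2629 -0.      1.4464  1.4236]
[[ 0.0005  0.9199  0.392 ]
 [ 0.0001  0.392  -0.9199]
 [-1.      0.0005  0.0001]]
```

View pics/j_side2.png

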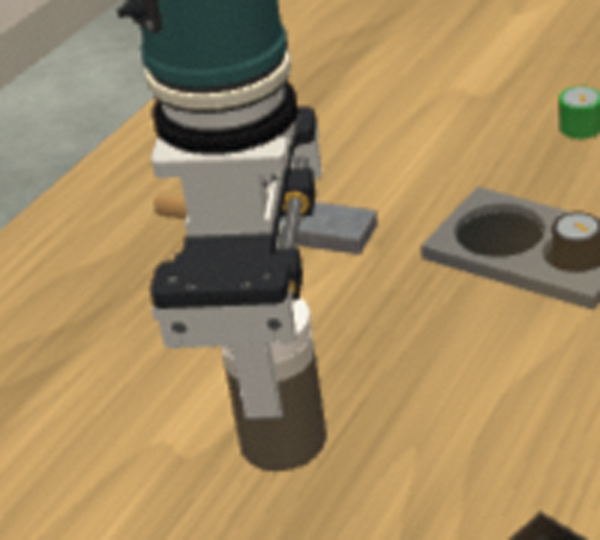

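```bash
python3 - <<'E'
from h import *
t=np.array([.6355,.2246,.0481]);z=np.array([.392,-.92,0]);y=np.array([.92,.392,0])
f=lambda p:(proj("side",p)-[140,140]+.5)*3
im=cv2.imread("pics/j_side2.png")
for k in(-.008,.008):
  for w in(.027,.0395):
    print(k,w,f(t-z*w+y*k))
for x in(.6362,.630):
  for k in(-.027,.027):print(x,f([x+.935*k,.2235+.353*k,.048]))
cv2.imwrite("pics/jz.png",cv2.resize(im[260:500,180:360],None,fx=3,fy=3,interpolation=cv2.INTER_CUBIC)[:600])
E
```

```text
-0.008 0.027 [281.7105 414.201 ]
-0.008 0.0395 [279.3741 429.0972]
0.008 0.027 [254.3226 415.435 ]
0.008 0.0395 [251.651  430.3523]
0.6362 [317.858  381.7735]
0.6362 [228.4478 383.2608]
0.63 [327.0231 384.0675]
0.63 [237.414  385.5561]
```

View pics/jz.png

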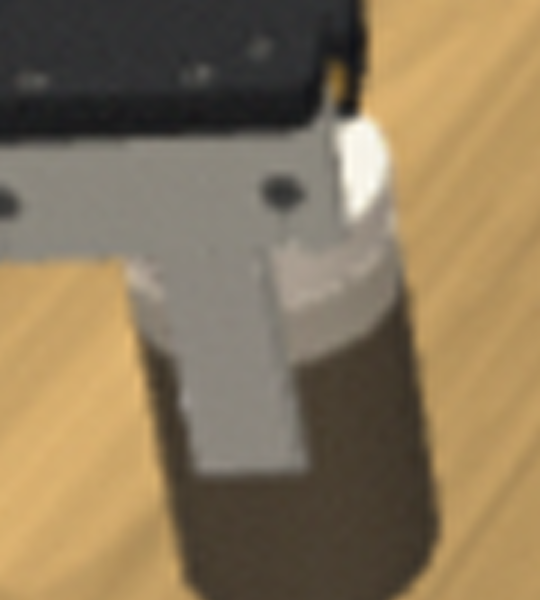

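The finger sits about 1.7 mm off the jar's axis along tool y, which is small, and I'll allow for it when placing. The gap reads 54 mm, so the grip is good. Lift and carry.

Call:
{"fn": "drive_tool", "kwargs": {
  "moves": [
    [-0.01,0,0,0,0,0,0.048],
    [-0.035,0,0,0,0,0,0.048],
    [-0.06,-0.006,0.009,0,0,0,0.048],
    [-0.072,-0.025,0.036,0,0,0,0.048],
    [-0.072,-0.048,0.07,0,0,0,0.048],
    [-0.072,-0.071,0.104,0,0,0,0.048],
    [-0.072,-0.094,0.138,0,0,0,0.048],
    [-0.072,-0.115,0.168,0,0,0,0.048],
    [-0.072,-0.13,0.19,0,0,0,0.048],
    [-0.072,-0.1364,0.199,0,0,0,0.048],
    [-0.072,-0.1364,0.199,0,0,0,0.048],
    [-0.072,-0.1364,0.199,0,0,0,0.048]
  ]
}}

```text
time_s: 13.02
tcp_pos: [0.588, -0.011, 0.1198]
orientation: [0.907, 1.374, -0.906]
contact_force: [0.4, -0.9, -2.7]
finger_gap: 0.0537
```

```bash
python3 go.py "(.588,-.012,.0521)"; python3 - <<'E'
from meas import *
im=eyes.read_camera("side");t=r.read_state()["tcp_pos"]
c=cv2.resize(im[100:260,240:400],None,fx=4,fy=4,interpolation=cv2.INTER_CUBIC)[:600]
b=t-np.array([.0014,.0006,.0481])
for z in(b[2],b[2]+.1):
    p=np.array([proj("side",q) for q in cyl(b[0],b[1],.027,z,z)])
    cv2.polylines(c,[np.round((p-[240,100]+.5)*4).astype(np.int32)],True,(0,0,255),1)
p=np.array([proj("side",q) for q in cyl(.5866,-.0127,.033,.012,.012)])
cv2.polylines(c,[np.round((p-[240,100]+.5)*4).astype(np.int32)],True,(255,0,0),1)
cv2.imwrite("pics/q_side.png",c)
E
```

```text
13.025 [ 0.588  -0.011   0.1198] 0.053691613657434155 [ 0.3917 -0.8613 -2.655 ] [-0.1155  0.2026  1.411   0.0005  1.5279  1.0515]
[[ 0.0001  0.9196  0.3929]
 [ 0.0005  0.3929 -0.9196]
 [-1.      0.0003 -0.0005]]
(.588,-.012,.0521) [ 0.0677 -0.0004  0.0009]
```

View pics/q_side.png

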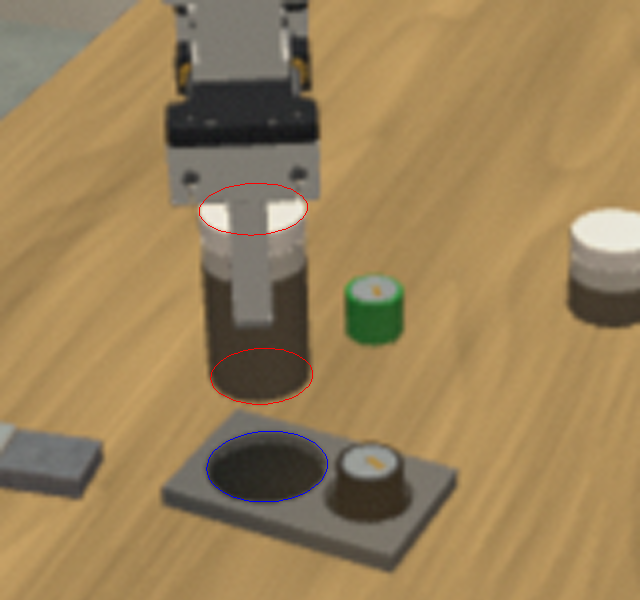

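Jar and well both match the overlay to within about 1 px (1 mm): jar base (305,194), well (307,216). Lower it.

Call:
{"fn": "drive_tool", "kwargs": {
  "moves": [
    [0.015,-0.001,0.0005,0,0,0,0.048],
    [0.03,-0.001,0.0005,0,0,0,0.048],
    [0.044,-0.001,0.0005,0,0,0,0.048],
    [0.054,-0.001,0.0005,0,0,0,0.048],
    [0.06,-0.001,0.0005,0,0,0,0.048],
    [0.063,-0.001,0.0005,0,0,0,0.048],
    [0.0645,-0.001,0.0005,0,0,0,0.048],
    [0.0655,-0.001,0.0005,0,0,0,0.048],
    [0.0655,-0.001,0.0005,0,0,0,0.048]
  ]
}}

```text
time_s: 14.2
tcp_pos: [0.5873, -0.0129, 0.0546]
orientation: [0.908, 1.373, -0.907]
contact_force: [-0.4, -0.0, -2.1]
finger_gap: 0.0537
```

```bash
python3 go.py "(.588,-.012,.0521)"; python3 - <<'E'
from meas import *
im=eyes.read_camera("side");t=r.read_state()["tcp_pos"]
c=cv2.resize(im[120:260,250:390],None,fx=4,fy=4,interpolation=cv2.INTER_CUBIC)
cv2.imwrite("pics/q_side2.png",c)
E
```

```text
14.2 [ 0.5873 -0.0129  0.0546] 0.053732895495612984 [-0.4086 -0.0342 -2.0926] [-0.1185  0.2444  1.4947 -0.0001  1.4018  1.0496]
[[ 0.0006  0.92    0.392 ]
 [-0.0002  0.392  -0.92  ]
 [-1.      0.0004  0.0004]]
(.588,-.012,.0521) [ 0.0025  0.001  -0.0006]
```

View pics/q_side2.png

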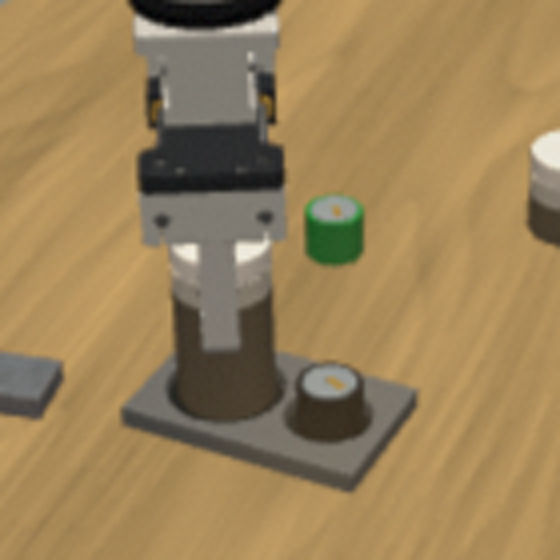

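The jar is inside the well rim at about (306,220), and the force shows only its weight. Creep down.

Call:
{"fn": "drive_tool", "kwargs": {
  "moves": [
    [0.0005,0,0,0,0,0,0.048],
    [0.001,0,0,0,0,0,0.048],
    [0.0015,0,0,0,0,0,0.048],
    [0.002,0,0,0,0,0,0.048],
    [0.002,0,0,0,0,0,0.048]
  ]
}}

```text
time_s: 14.88
tcp_pos: [0.5871, -0.0129, 0.0522]
orientation: [0.908, 1.373, -0.908]
contact_force: [0.6, -0.5, -1.5]
finger_gap: 0.0538
```

Call:
{"fn": "drive_tool", "kwargs": {
  "moves": [
    [0.0004,0,0,0,0,0,0.048],
    [0.0008,0,0,0,0,0,0.048],
    [0.0008,0,0,0,0,0,0.048]
  ]
}}

```text
time_s: 15.25
tcp_pos: [0.5872, -0.0129, 0.0521]
orientation: [0.908, 1.373, -0.907]
contact_force: [-0.9, 0.3, 1.7]
finger_gap: 0.0537
```

Call:
{"fn": "drive_tool", "kwargs": {
  "moves": [
    [0.0003,0,0,0,0,0,0.048],
    [0.0005,0,0,0,0,0,0.048],
    [0.0005,0,0,0,0,0,0.048]
  ]
}}

```text
time_s: 15.62
tcp_pos: [0.5873, -0.0129, 0.052]
orientation: [0.908, 1.373, -0.907]
contact_force: [-3.3, 0.6, 6.6]
finger_gap: 0.0537
```

Seated with 6.6 N of floor contact. Release slowly and rise.

Call:
{"fn": "drive_tool", "kwargs": {
  "moves": [
    [0,0,0,0,0,0,0.055],
    [0,0,0,0,0,0,0.06],
    [0,0,0,0,0,0,0.07],
    [0,0,0,0,0,0,0.085],
    [0,0,0,0,0,0,0.085],
    [-0.01,0,0,0,0,0,0.085],
    [-0.03,0,0,0,0,0,0.085],
    [-0.06,0,0,0,0,0,0.085],
    [-0.1,0,0,0,0,0,0.085],
    [-0.13,0,0,0,0,0,0.085],
    [-0.15,0,0,0,0,0,0.085],
    [-0.15,0,0,0,0,0,0.085]
  ]
}}

```text
time_s: 17.12
tcp_pos: [0.5884, -0.013, 0.2041]
orientation: [0.909, 1.368, -0.905]
contact_force: [-0.3, 0.1, 0.0]
finger_gap: 0.0848
```

Call:
{"fn": "drive_tool", "kwargs": {
  "moves": [
    [0,-0.05,0.05,0,0,0,0.085],
    [0,-0.09,0.09,0,0,0,0.085],
    [0,-0.13,0.13,0,0,0,0.085],
    [0,-0.16,0.17,0,0,0,0.085],
    [0,-0.18,0.2,0,0,0,0.085],
    [0,-0.18,0.2,0,0,0,0.085],
    [0,-0.18,0.2,0,0,0,0.085]
  ]
}}

```text
time_s: 18.0
tcp_pos: [0.4997, -0.2667, 0.2001]
orientation: [0.908, 1.375, -0.907]
contact_force: [-0.6, 0.2, -0.3]
finger_gap: 0.0848
```

```bash
python3 - <<'E'
from meas import *
o=[]
for cam,w in(("side",(250,120,390,260)),("top",(280,120,360,240))):
    im=eyes.read_camera(cam)
    c=cv2.resize(im[w[1]:w[3],w[0]:w[2]],None,fx=4,fy=4,interpolation=cv2.INTER_CUBIC)
    for (x,y,rr,z) in((.5866,-.0127,.027,.104),(.525,-.006,.018,.034)):
        p=np.array([proj(cam,q) for q in cyl(x,y,rr,z,z)])
        cv2.polylines(c,[np.round((p-[w[0],w[1]]+.5)*4).astype(np.int32)],True,(0,0,255),1)
    o.append(np.pad(c,((0,560-c.shape[0]),(0,0),(0,0)))[:560][:, :400] if cam=="top" else c)
    cv2.imwrite(f"pics/end_{cam}.png",im)
cv2.imwrite("pics/end.png",np.hstack(o)[:, :800])
s=r.read_state();print(s["time_s"],s["tcp_pos"])
E
```

```text
18.1 [ 0.5002 -0.2662  0.2006]
```

View pics/end.png

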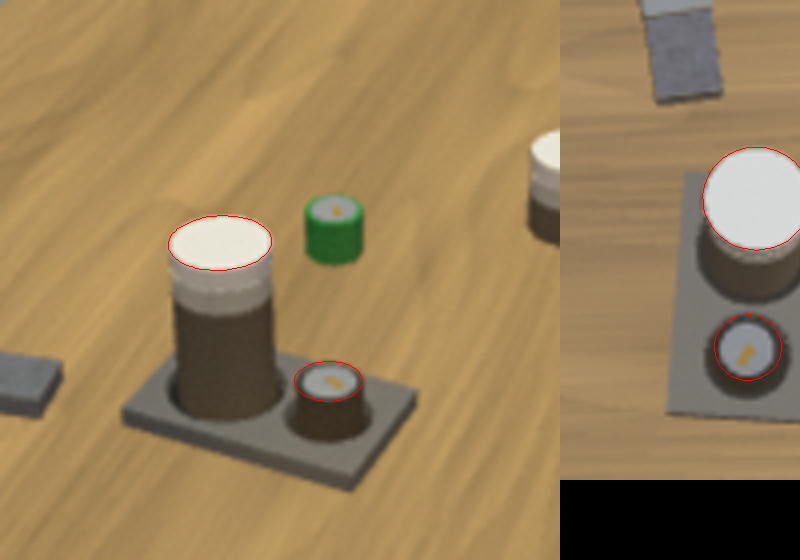

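View pics/end_side.png

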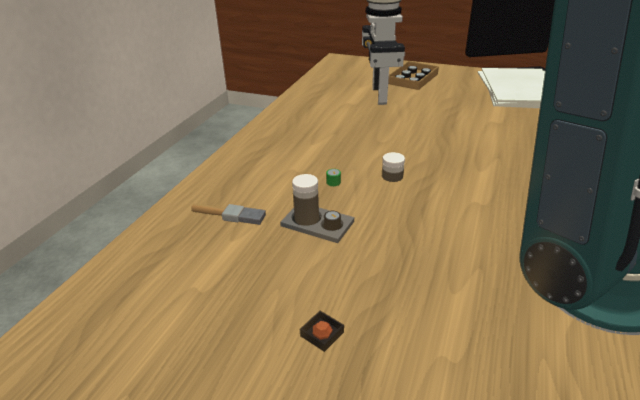

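Both parts are upright in their wells, with the tops on the predicted circles at (306,181) and (332,215) in the side view. The green cylinder, short jar and box haven't moved. Hand in.

```bash
python3 -c "
from h import *
print(order.job_done())"
```

```text
the job is handed in; nothing more can be done
None
```

I loaded the tray in the order asked and handed the job in at 18.1 s. The black ore mount went into the small well first, then the tall jar into the large well. I lowered both in sub-millimetre steps until the floor pushed back with about 6.6 N, then let go and moved the arm clear.

- **Placement:** in the last pictures from both cameras, each part stands upright. Their tops match the circles predicted for parts seated on the well floors to within about 1 px (1–2 mm).
- **Left alone:** the short jar, the green look-alike and the rock box appear in the same places as at the start.
- **Disagreements:** the networks ranked the green look-alike first for "mount" in the top view, so I chose the black cylinder by its colour instead. The gripper held the jar about 1–2 mm off its axis, which I allowed for when setting it down. No check failed.

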